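Charge the milling jar with a scoop of grinding balls

TASK

With the scoop, scoop at least two of the three white grinding balls out of the long tray and tip them into the wide, straight-sided steel milling jar (not the ceramic mortar). Move the balls only with the scoop, not with the fingers, and leave none on the bench: any that you do not transfer stay in the tray or the scoop. Then set the scoop down flat, right way up, and let go.

Things in the scene. Friction and masses are not known exactly. Their poses are not given: they have to be found in the camera images.
- scoop_grip (a point): Centre of the scoop's black grip bar, 100 mm above its underside. The bar is 88 mm long (x), 16 wide (y), 16 high, level above the pan and carried by a post at the back; over 50 mm free below it. Pinch it across y from above. x points from mouth to back, z up; the mouth opens to -x. About 200 g. Starts upright on the bench left (+y) of the tray, mouth roughly to the robot.
- scoop_pan (a point): Middle of the scoop's pan, 10 mm above its underside (6 mm in -x and 90 mm below the grip's centre; same axes). The flat dark steel pan reaches 50 mm to either side in x: front lip open at -x, floor 1.5 mm thick, 76 mm wide outside, back wall 45 mm and full-length side walls 41 mm high. It holds all the balls when tilted back 20 degrees.
- tray_floor (a point): On the floor (4 mm above the bench) of the fixed grey tray with the balls. Flat inside from x = -115 to +150 mm; walls 46 mm high; 104 mm wide inside, narrowing between x = -64 and -72 to 88 mm at the -x end (towards the robot), whose wall leans outward by 30 degrees. Balls start between x = -67 and +22 mm; push the scoop, lip on the floor, to the -x wall: they climb over the lip.
- jar_in (a point): Centre of the inner floor (6 mm above the bench) of the fixed milling jar: open straight-sided dark steel cylinder, outer diameter 130 mm, inner 118, rim 75 mm above the bench. On its left or right, 140 to 205 mm off, stands a smaller white ceramic mortar, 110 mm wide at the top, with a pestle leaning in it to 80 mm high: not the target.
- ball0_center (a point): Centre of white glazed ceramic grinding ball 0: diameter 22 mm, about 20 g, slippery, rolls freely. The three balls are alike.
- ball1_center (a point): Centre of white glazed ceramic grinding ball 1: diameter 22 mm, about 20 g, slippery, rolls freely. The three balls are alike.
- ball2_center (a point): Centre of white glazed ceramic grinding ball 2: diameter 22 mm, about 20 g, slippery, rolls freely. The three balls are alike.

How it is judged:
By the outcome, as a careful person would: the job done as asked, in the order asked, and still so for the second after the job is handed in, with the robot touching nothing.
It also fails if it takes over 64 s, if anything falls off the work surface, if the arm or the gripper's body presses on something with over 40 N, if the wrist force passes 120 N, or if a joint passes its speed limit or range.

ROBOT

A 7-joint arm with a two-finger parallel gripper is mounted at the origin on the work surface. World frame = base frame: x ahead of the robot, y to its left, z up, the work surface at z = 0. Lengths are in mm, angles in rad, forces in N, time in s.
With the tool pointing down it reaches from about 425 to 800 mm from the base axis. Payload 8.3 kg.
Tool frame: the origin (TCP) lies on the centre line of the jaws, within the pads' length; the fingertips stand ctrl.nose_length ahead of it and the grasp point (between the pads) is the TCP (ctrl.nose_length is the distance from the TCP to the fingertips, in mm); z points along the fingers, y is the line along which they close (so a half turn about z gives the same grasp; the last joint's range is limited). The gripper opens to 85 mm and grips with 20 to 120 N. Pads are 22 mm wide; open, the fingers measure 114 mm over their backs; the gripper's body (76 mm by 85 mm) begins 54 mm behind the grasp point. The pads swing forward as they close: fully open they stand 13 mm farther back than shut.
Start: joints at [-1.376, 0.383, 0.016, 1.37, -0.006, 1.388, -0.046], TCP at [159.296, 604.342, 250.279] pointing down, gripper open.
Joint ranges: [-2.95, 2.95], [-0.25, 2.06], [-1.52, 1.56], [0.18, 2.33], [-1.44, 4.58], [0.02, 2.06], [-3.01, 3.01]. Speed limits (rad/s): [2.39, 2.39, 3.01, 3.01, 3.14, 3.14, 3.14].

INTERFACE

Orientations are given as a unit quaternion [x, y, z, w].
In Python, from workcell import ctrl gives the robot as it stands.
- The arm moves only by the shell command python3 -m jog 'ROWS' [FORCE]. ROWS is JSON, a list of rows, each an object of numbers: "ax", "ay", "az": the turn, a rotation vector about the tool's x, y, z in rad; "dx", "dy", "dz": the shift along the tool's x, y, z in m; "hand": the closure, from 0 (fully open) to 1 (shut). A call has 1 to 5 rows; each row shifts and turns the commanded pose from where the row before left it, along the tool's axes as they then stand; what a row does not reach is not made up. A row lasts 1/8 s, in which the tool goes at most 62.5 mm and 10.7 degrees, less where a joint would pass 70% of its speed; a pose out of reach is approached as far as the arm can. A call is refused whole if a number of a shift passes 0.0625 or a number of a turn 0.188, either way. A call with a gripper value outside its range is refused whole. The fingers move at their own pace and stop on an object; FORCE is the grip in N (left out, the last holds). Time passes only in rows, so rows that do not move let the fingers close. It gives the time, the measured TCP pose, the force, the opening and the grip force at its end, in the units of the state.
- ctrl.get_obs(): the state, without advancing time (a new reading comes with each control period).
- ctrl.camera(name): name is "side" or "top" or "wrist"; returns a dict with "image" (480x640x3 uint8, red, green, blue), "depth" (480x640 float32, mm along the optical axis (not along the pixel's ray), 0 where there is no reading), "K" (3x3 intrinsics, pixels), "R" (3x3) and "t" (3): a world point X has camera coordinates R X + t; the wrist camera has in their place "hand_eye" (4x4, takes a point from camera to tool coordinates, whose origin is the TCP and whose axes are the flange's). Camera axes: x right, y down, z forward; pixel columns grow to the right and rows downward; lengths in mm; the calibration is good to about 2 mm. A picture is of the moment at which its call begins: read the wrist's pose just before it.
- ctrl.sign_off(): hands the job in; it is judged then, once.
The state is a dict: "t": time; "joint_positions": joint angles; "joint_vel": joint speeds; "tau": joint torques, N m; "ee_pos": TCP position; "tcp_rot": TCP orientation; "force": force on the tool from outside, world axes, zero at the start; "moment": the same for the moment, N m; "grip_width": finger opening in mm; "grasp_force": force on a finger pad.
Only numpy, scipy, OpenCV 4.12 (cv2) and the standard library are available. Lean on these libraries where they do the work, as an engineer would, in place of code of your own. Each camera call takes 0.05 s, during which the arm holds its last target. There are 200 camera calls.

## Working session

There is one attempt and no reset: what is moved stays moved. The work goes in short steps, Python scripts to look and compute and a shell command to move; the robot and the scene stay as the last step left them, time stands still between calls to the robot, and variables do not carry over. Pictures are saved under pics/ and viewed, at most 10 in all, crops included, and the job is handed in when it is done.

```bash
ls; mkdir -p pics
python3 - <<'E'
from workcell import ctrl
import cv2,numpy as np
o=ctrl.get_obs(); print(o['t'],o['ee_pos'],o['tcp_rot'],o['grip_width'],ctrl.nose_length)
for n in ('top','side'):
    c=ctrl.camera(n); np.savez(f'{n}0.npz',**c)
    cv2.imwrite(f'pics/{n}0.png',c['image'][...,::-1]); print(n,c['K'],c['R'],c['t'])
E
```

```text
pics
0.0 [159.14967716 603.90355091 249.26514628] [ 1.28468056e-01  9.91713147e-01 -9.89144688e-04 -1.20697018e-04] 85.52479360104172 19.0
top [[449.50198077   0.         318.70883406]
 [  0.         449.50198077 239.07102033]
 [  0.           0.           1.        ]] [[ 0.01843716 -0.99982783  0.00209308]
 [-0.97855334 -0.01847435 -0.20516349]
 [ 0.20516684  0.00173444 -0.97872548]] [ 54.24969862 559.35502865 837.97216921]
side [[471.06844877   0.         311.81201337]
 [  0.         471.06844877 244.83658773]
 [  0.           0.           1.        ]] [[ 0.94567887 -0.32486058  0.01253317]
 [-0.22386431 -0.67866254 -0.6995012 ]
 [ 0.23574616  0.65869777 -0.71452151]] [-491.22112876  235.91857309  690.43699742]
```

View pics/top0.png

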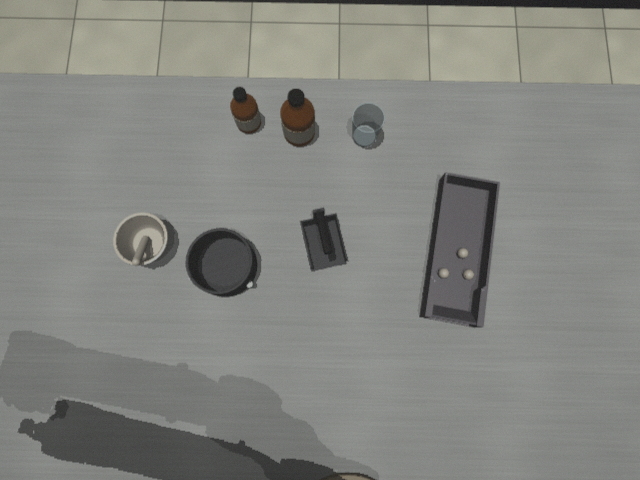

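View pics/side0.png

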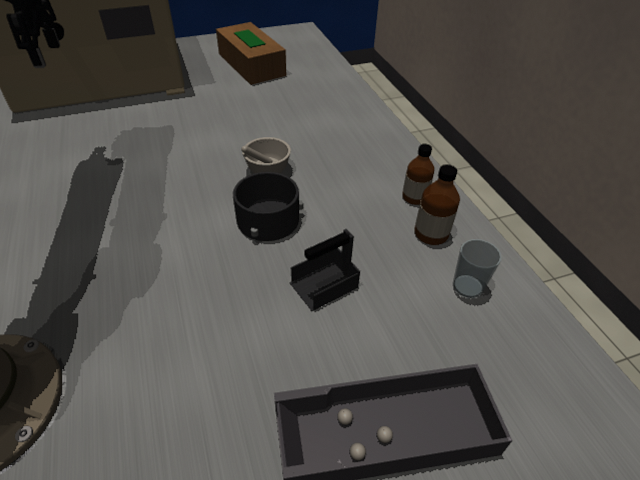

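The top view shows the scoop at about (325,240) with its post at the far end (319,212), the tray at (425–498, 175–327), the balls at (444,273), (463,253) and (468,275), and the jar at (222,262). The mortar is to the jar's left at (142,240). Next I'll enlarge the scoop and tray.

```bash
cat > h.py <<'E'
import numpy as np,cv2
from scipy.spatial.transform import Rotation as Ro
def ray(c,u,v,z):
    "world point at height z seen at pixel (fixed camera)"
    d=c['R'].T@np.linalg.inv(c['K'])@[u,v,1]; o=-c['R'].T@c['t']
    return o+d*(z-o[2])/d[2]
E
python3 - <<'E'
import cv2,numpy as np
im=cv2.imread('pics/top0.png')
a=cv2.resize(im[195:285,290:360],None,fx=6,fy=6,interpolation=2)
b=cv2.resize(im[165:335,410:505],None,fx=3.2,fy=3.2,interpolation=2)
o=np.zeros((600,800,3),np.uint8);o[:a.shape[0],:a.shape[1]]=a;o[:b.shape[0],450:450+b.shape[1]]=b
cv2.imwrite('pics/crop0.png',o)
E
```

```text
(no output)
```

View pics/crop0.png

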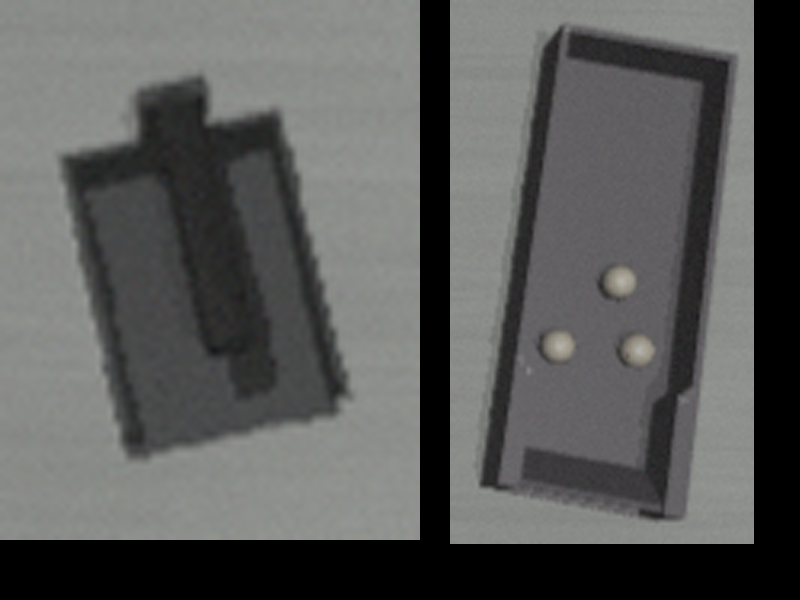

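```bash
cat >> h.py <<'E'
def cloud(c):
    h,w=c['depth'].shape; v,u=np.mgrid[:h,:w]; d=c['depth']
    p=np.stack([u*d,v*d,d],-1)@np.linalg.inv(c['K']).T
    return (p-c['t'])@c['R']
E
python3 - <<'E'
from h import *
np.set_printoptions(precision=1,suppress=True)
c=np.load('top0.npz'); P=cloud(c); print('cam',-c['R'].T@c['t'])
def sub(u0,u1,v0,v1,lo,hi):
    q=P[v0:v1,u0:u1].reshape(-1,3); return q[(q[:,2]>lo)&(q[:,2]<hi)&(c['depth'][v0:v1,u0:u1].ravel()>0)]
def rect(q):
    r=cv2.minAreaRect(q[:,:2].astype(np.float32)); return np.array(r[0]),np.array(r[1]),r[2],len(q),np.median(q[:,2])
print('bench z',np.median(sub(360,410,200,300,-20,20)[:,2]))
print('tray rim',rect(sub(410,510,165,335,42,60))); print('tray floor z',np.median(sub(440,480,220,240,-5,20)[:,2]))
print('tray floor',rect(sub(430,490,190,310,0,9)))
print('scoop bar',rect(sub(295,350,200,280,95,120))); print('scoop walls',rect(sub(295,355,200,280,25,60)))
j=sub(175,275,220,305,65,85); print('jar',cv2.minEnclosingCircle(j[:,:2].astype(np.float32)),np.median(j[:,2]))
fl=sub(205,240,250,280,0,15);print('jar floor',np.median(fl,0))
for u,v in [(444,273),(463,253),(468,275)]: print('ball',ray(c,u,v,15), P[v,u])
# tray outlines by pixel
for u,v in [(445.9,172.8),(499.7,182.2),(420,316.9),(484.4,326.9)]: print('rim',ray(c,u,v,50))
print('floor far right',ray(c,489.1,190,4))
for u,v,z in [(311.7,270.8,0),(347.5,262.5,0),(300.3,221.3,45),(336.3,213.7,45),(327.5,253.3,108),(318.7,209.7,108)]: print('scoop',ray(c,u,v,z))
E
```

```text
cam [374.4  63.1 934.8]
bench z 1.0573955801817265
tray rim (array([ 549.9, -225. ]), array([115.8, 301.6]), 80.20279693603516, 1777, np.float64(50.309007886559385))
tray floor z 5.07063070239551
tray floor (array([ 557.3, -232.6]), array([126.2, 259.9]), 87.82518005371094, 5158, np.float64(4.997957988274523))
scoop bar (array([564.5,  55.5]), array([87.8, 21.8]), 15.85392951965332, 421, np.float64(108.61623687654445))
scoop walls (array([560.5,  56.1]), array([96.9, 76. ]), 13.827418327331543, 260, np.float64(41.349958788756396))
jar ((508.5186767578125, 257.8096618652344), 65.17852020263672) 75.15253744678341
jar floor [510.8 265.    7. ]
ball [ 500.7 -194.5   15. ] [ 499.2 -191.4   26.2]
ball [ 543.3 -235.7   15. ] [ 541.1 -231.8   26.9]
ball [ 497.5 -243.8   15. ] [ 495.9 -239.7   27.3]
rim [ 705.5 -196.8   50. ]
rim [ 687.1 -307.3   50. ]
rim [ 409.2 -134.8   50. ]
rim [ 392.5 -258.8   50. ]
floor far right [ 685.2 -302.4    4. ]
scoop [502.2  78.2   0. ]
scoop [521.2   3.3   0. ]
scoop [597.3 102.9  45. ]
scoop [614.7  29.7  45. ]
scoop [520.9  47.7 108. ]
scoop [604.9  65.7 108. ]
```

```bash
python3 -m jog '[{"az":-0.166},{"az":-0.166},{"az":-0.167},{"dx":-0.024,"dy":-0.057},{"dx":-0.024,"dy":-0.057}]'
python3 -m jog '[{"dx":-0.024,"dy":-0.057},{"dx":-0.024,"dy":-0.057},{"dx":-0.024,"dy":-0.057},{"dx":-0.024,"dy":-0.057},{"dx":-0.024,"dy":-0.057}]'
python3 -m jog '[{"dx":-0.024,"dy":-0.057},{"dx":-0.024,"dy":-0.057},{"dx":-0.024,"dy":-0.057},{"dx":-0.024,"dy":-0.057},{}]'
```

```text
invalid input
invalid input
invalid input
```

```bash
python3 -m jog '[{"ax":0,"ay":0,"az":-0.166,"dx":0,"dy":0,"dz":0,"hand":0}]'; python3 -m jog '[{"az":-0.166,"hand":0}]'; python3 -m jog --help
```

```text
t: 0.22
ee_pos: [159.2, 604.1, 249.6]
tcp_rot: [0.044, 0.999, -0.001, -0.0]
force: [0.2, 0.0, 0.2]
grip_width: 85.6
grasp_force: 0.0invalid input
invalid input: not JSON, or not a number
```

```bash
python3 -m jog '[{"ax":0,"ay":0,"az":-0.166,"dx":0,"dy":0,"dz":0,"hand":0},{"ax":0,"ay":0,"az":-0.167,"dx":0,"dy":0,"dz":0,"hand":0},{"ax":0,"ay":0,"az":0,"dx":-0.024,"dy":-0.057,"dz":0,"hand":0},{"ax":0,"ay":0,"az":0,"dx":-0.024,"dy":-0.057,"dz":0,"hand":0},{"ax":0,"ay":0,"az":0,"dx":-0.024,"dy":-0.057,"dz":0,"hand":0}]'
python3 -m jog '[{"ax":0,"ay":0,"az":0,"dx":-0.024,"dy":-0.057,"dz":0,"hand":0},{"ax":0,"ay":0,"az":0,"dx":-0.024,"dy":-0.057,"dz":0,"hand":0},{"ax":0,"ay":0,"az":0,"dx":-0.024,"dy":-0.057,"dz":0,"hand":0},{"ax":0,"ay":0,"az":0,"dx":-0.024,"dy":-0.057,"dz":0,"hand":0},{"ax":0,"ay":0,"az":0,"dx":-0.024,"dy":-0.057,"dz":0,"hand":0}]'
python3 -m jog '[{"ax":0,"ay":0,"az":0,"dx":-0.024,"dy":-0.057,"dz":0.02,"hand":0},{"ax":0,"ay":0,"az":0,"dx":-0.024,"dy":-0.057,"dz":0.02,"hand":0},{"ax":0,"ay":0,"az":0,"dx":0,"dy":0,"dz":0,"hand":0}]'
```

```text
t: 0.85
ee_pos: [271.0, 453.6, 249.8]
tcp_rot: [-0.12, 0.993, -0.0, -0.0]
force: [0.4, -0.3, 0.4]
grip_width: 85.1
grasp_force: 0.0
t: 1.48
ee_pos: [455.4, 205.6, 250.2]
tcp_rot: [-0.12, 0.993, 0.0, -0.0]
force: [1.1, 0.4, -0.1]
grip_width: 85.4
grasp_force: 0.0
t: 1.85
ee_pos: [526.7, 106.0, 209.8]
tcp_rot: [-0.116, 0.993, -0.002, -0.001]
force: [-0.5, 0.5, -0.6]
grip_width: 85.5
grasp_force: 0.0
```

```bash
python3 -m jog '[{"ax":0,"ay":0,"az":0,"dx":-0.024,"dy":-0.057,"dz":0,"hand":0},{"ax":0,"ay":0,"az":0,"dx":0,"dy":0,"dz":0,"hand":0},{"ax":0,"ay":0,"az":0,"dx":0,"dy":0,"dz":0,"hand":0}]'
cat >> h.py <<'E'
def wcloud(o,c):
    h,w=c['depth'].shape; v,u=np.mgrid[:h,:w]; d=c['depth']
    p=np.stack([u*d,v*d,d],-1)@np.linalg.inv(c['K']).T
    H=c['hand_eye']; p=p@H[:3,:3].T+H[:3,3]
    return Ro.from_quat(o['tcp_rot']).apply(p.reshape(-1,3)).reshape(p.shape)+o['ee_pos']
E
python3 - <<'E'
from h import *
from workcell import ctrl
np.set_printoptions(precision=1,suppress=True)
o=ctrl.get_obs(); c=ctrl.camera('wrist'); cv2.imwrite('pics/w1.png',c['image'][...,::-1])
print(o['t'],o['ee_pos'],c['hand_eye'])
P=wcloud(o,c); ok=c['depth']>0
q=P[ok&(P[...,2]>98)&(P[...,2]<118)&(np.hypot(P[...,0]-564,P[...,1]-56)<70)]
print(len(q)); print(cv2.minAreaRect(q[:,:2].astype(np.float32)),np.median(q[:,2]))
E
```

```text
t: 2.22
ee_pos: [562.2, 63.2, 211.5]
tcp_rot: [-0.121, 0.993, 0.0, -0.0]
force: [0.3, 0.1, -0.3]
grip_width: 85.3
grasp_force: 0.0
2.225 [562.2  63.2 211.5] [[   0.    -1.    -0.3   72.3]
 [   1.     0.    -0.     2.4]
 [   0.    -0.3    1.  -122.8]
 [   0.     0.     0.     1. ]]
3404
((566.4703369140625, 59.58763122558594), (88.31427764892578, 21.937339782714844), 13.657960891723633) 106.9436033981402
```

View pics/w1.png

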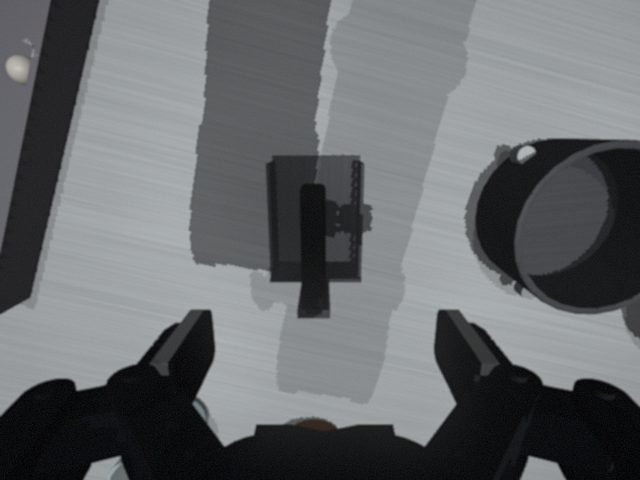

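The wrist view shows the scoop bar at columns 301–327, about 11 px left of the jaw centre (324), and aligned with the jaws. That means shifting −6 mm in y, then going down and closing.

```bash
python3 -m jog '[{"ax":0,"ay":0,"az":0,"dx":-0.001,"dy":-0.006,"dz":0.05,"hand":0},{"ax":0,"ay":0,"az":0,"dx":0,"dy":0,"dz":0.05,"hand":0},{"ax":0,"ay":0,"az":0,"dx":0,"dy":0,"dz":0.011,"hand":0},{"ax":0,"ay":0,"az":0,"dx":0,"dy":0,"dz":0,"hand":0},{"ax":0,"ay":0,"az":0,"dx":0,"dy":0,"dz":0,"hand":1}]' 100
python3 -m jog '[{"ax":0,"ay":0,"az":0,"dx":0,"dy":0,"dz":0,"hand":1},{"ax":0,"ay":0,"az":0,"dx":0,"dy":0,"dz":0,"hand":1},{"ax":0,"ay":0,"az":0,"dx":0,"dy":0,"dz":0,"hand":1},{"ax":0,"ay":0,"az":0,"dx":0,"dy":0,"dz":0,"hand":1},{"ax":0,"ay":0,"az":0,"dx":0,"dy":0,"dz":0,"hand":1}]'
```

```text
t: 2.9
ee_pos: [566.4, 57.4, 103.1]
tcp_rot: [-0.121, 0.993, 0.0, 0.002]
force: [0.2, 0.4, -0.7]
grip_width: 70.1
grasp_force: 0.0
t: 3.52
ee_pos: [565.5, 56.4, 101.5]
tcp_rot: [-0.12, 0.993, -0.0, 0.001]
force: [-0.7, -1.4, 6.0]
grip_width: 13.9
grasp_force: 98.5
```

```bash
python3 -m jog '[{"ax":0,"ay":0,"az":0,"dx":0,"dy":0,"dz":-0.03,"hand":1},{"ax":0,"ay":0,"az":0,"dx":0,"dy":0,"dz":-0.05,"hand":1},{"ax":0,"ay":0,"az":0.14,"dx":0,"dy":0,"dz":-0.02,"hand":1},{"ax":0,"ay":0,"az":0.14,"dx":0,"dy":0,"dz":0,"hand":1},{"ax":0,"ay":0,"az":0.14,"dx":0,"dy":0,"dz":0,"hand":1}]'
python3 -m jog '[{"ax":0,"ay":0,"az":0,"dx":-0.019,"dy":-0.047,"dz":0,"hand":1},{"ax":0,"ay":0,"az":0,"dx":-0.019,"dy":-0.047,"dz":0,"hand":1},{"ax":0,"ay":0,"az":0,"dx":-0.019,"dy":-0.047,"dz":0,"hand":1},{"ax":0,"ay":0,"az":0,"dx":-0.019,"dy":-0.047,"dz":0,"hand":1},{"ax":0,"ay":0,"az":0,"dx":-0.019,"dy":-0.047,"dz":0,"hand":1}]'
python3 -m jog '[{"ax":0,"ay":0,"az":0,"dx":-0.019,"dy":-0.047,"dz":0,"hand":1},{"ax":0,"ay":0,"az":0,"dx":0,"dy":0,"dz":0,"hand":1},{"ax":0,"ay":0,"az":0,"dx":0,"dy":0,"dz":0,"hand":1}]'
python3 - <<'E'
from h import *
from workcell import ctrl
np.set_printoptions(precision=1,suppress=True)
o=ctrl.get_obs(); c=ctrl.camera('wrist'); w=c['image'][...,::-1].copy(); t=ctrl.camera('top'); im=t['image'][...,::-1]
cv2.imwrite('pics/w2.png',np.hstack([cv2.resize(w,(400,300)),cv2.resize(im[130:355,340:640],(400,300))]))
print(o['t'],o['ee_pos'])
P=wcloud(o,c); ok=c['depth']>0
q=P[ok&(P[...,2]>42)&(P[...,2]<58)&(P[...,1]<-120)&(P[...,0]>380)]; print('rim',cv2.minAreaRect(q[:,:2].astype(np.float32)),len(q))
hsv=cv2.cvtColor(w,cv2.COLOR_BGR2GRAY); m=((hsv>140)&ok&(P[...,2]>7)&(P[...,2]<32)&(P[...,1]<-150)&(P[...,1]>-290)).astype(np.uint8)
n,l,s,ce=cv2.connectedComponentsWithStats(m)
for i in range(1,n):
    if s[i,4]>60: print('ball',s[i,4],ce[i],P[l==i].mean(0))
E
```

```text
t: 4.15
ee_pos: [564.6, 57.0, 200.5]
tcp_rot: [0.091, 0.996, 0.0, -0.0]
force: [0.3, -0.0, -2.0]
grip_width: 14.2
grasp_force: 98.0
t: 4.78
ee_pos: [616.6, -192.3, 200.0]
tcp_rot: [0.089, 0.996, 0.0, -0.001]
force: [0.9, -0.4, -1.3]
grip_width: 14.1
grasp_force: 98.1
t: 5.15
ee_pos: [626.8, -240.6, 199.7]
tcp_rot: [0.089, 0.996, 0.0, -0.001]
force: [-0.9, 1.0, -2.4]
grip_width: 14.3
grasp_force: 98.2
5.15 [ 626.8 -240.6  199.7]
rim ((586.7396240234375, -228.4296875), (114.61469268798828, 227.03915405273438), 80.17414093017578) 4102
```

View pics/w2.png

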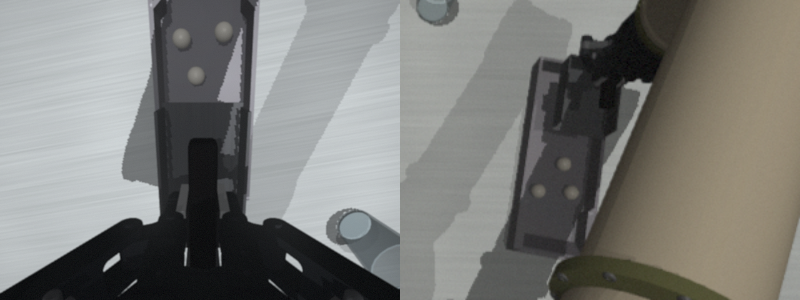

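The wrist and top views show the scoop inside the far half of the tray, aligned with it, with all three balls ahead of the mouth. I'll descend with the mouth slightly down until it makes contact.

```bash
python3 -m jog '[{"ax":0,"ay":-0.05,"az":-0.007,"dx":0,"dy":0,"dz":0.03,"hand":1},{"ax":0,"ay":0,"az":0,"dx":0.0015,"dy":0,"dz":0.04,"hand":1},{"ax":0,"ay":0,"az":0,"dx":0.0008,"dy":0,"dz":0.016,"hand":1},{"ax":0,"ay":0,"az":0,"dx":0,"dy":0,"dz":0,"hand":1},{"ax":0,"ay":0,"az":0,"dx":0,"dy":0,"dz":0,"hand":1}]'
python3 -m jog '[{"ax":0,"ay":0,"az":0,"dx":0,"dy":0,"dz":0.002,"hand":1},{"ax":0,"ay":0,"az":0,"dx":0,"dy":0,"dz":0,"hand":1}]'
python3 -m jog '[{"ax":0,"ay":0,"az":0,"dx":0,"dy":0,"dz":0.002,"hand":1},{"ax":0,"ay":0,"az":0,"dx":0,"dy":0,"dz":0,"hand":1}]'
```

```text
t: 5.88
ee_pos: [628.6, -241.3, 116.6]
tcp_rot: [0.086, 0.996, -0.003, 0.026]
force: [-0.4, -0.1, -1.2]
grip_width: 14.3
grasp_force: 98.2
t: 6.12
ee_pos: [628.0, -241.3, 113.5]
tcp_rot: [0.086, 0.996, -0.002, 0.025]
force: [0.3, -0.3, -1.8]
grip_width: 14.0
grasp_force: 98.2
t: 6.38
ee_pos: [627.6, -241.1, 110.6]
tcp_rot: [0.086, 0.996, -0.002, 0.025]
force: [0.0, -0.0, -2.3]
grip_width: 14.4
grasp_force: 98.2
```

```bash
python3 -m jog '[{"ax":0,"ay":0,"az":0,"dx":0,"dy":0,"dz":0.0015,"hand":1},{"ax":0,"ay":0,"az":0,"dx":0,"dy":0,"dz":0,"hand":1}]' | grep -E "ee_pos|^force"
python3 -m jog '[{"ax":0,"ay":0,"az":0,"dx":0,"dy":0,"dz":0.001,"hand":1},{"ax":0,"ay":0,"az":0,"dx":0,"dy":0,"dz":0,"hand":1}]'| grep -E "ee_pos|^force"
python3 -m jog '[{"ax":0,"ay":0,"az":0,"dx":0,"dy":0,"dz":0.001,"hand":1},{"ax":0,"ay":0,"az":0,"dx":0,"dy":0,"dz":0,"hand":1}]'| grep -E "ee_pos|^force"
```

```text
ee_pos: [627.7, -241.1, 109.1]
force: [-0.4, 0.6, -1.8]
ee_pos: [627.9, -241.1, 108.2]
force: [-0.0, 0.7, -1.2]
ee_pos: [628.3, -241.3, 107.9]
force: [0.7, 0.5, 1.5]
```

```bash
python3 -m jog '[{"ax":0,"ay":0,"az":0,"dx":0.012,"dy":0,"dz":-0.0006,"hand":1},{"ax":0,"ay":0,"az":0,"dx":0.012,"dy":0,"dz":-0.0006,"hand":1},{"ax":0,"ay":0,"az":0,"dx":0.012,"dy":0.001,"dz":-0.0006,"hand":1},{"ax":0,"ay":0,"az":0,"dx":0.012,"dy":0.001,"dz":-0.0006,"hand":1},{"ax":0,"ay":0,"az":0,"dx":0.012,"dy":0.001,"dz":-0.0006,"hand":1}]' | grep -E "ee_pos|^force"
python3 -m jog '[{"ax":0,"ay":0,"az":0,"dx":0.012,"dy":0,"dz":-0.0006,"hand":1},{"ax":0,"ay":0,"az":0,"dx":0.012,"dy":0,"dz":-0.0006,"hand":1},{"ax":0,"ay":0,"az":0,"dx":0,"dy":0,"dz":0,"hand":1}]' | grep -E "ee_pos|^force|tcp"
python3 - <<'E'
from h import *
from workcell import ctrl
o=ctrl.get_obs(); c=ctrl.camera('wrist'); w=c['image'][...,::-1]; t=ctrl.camera('top'); im=t['image'][...,::-1]; s=ctrl.camera('side')['image'][...,::-1]
cv2.imwrite('pics/w3.png',np.vstack([np.hstack([cv2.resize(w,(400,300)),cv2.resize(im[150:345,380:640],(400,300))]),cv2.resize(s[300:480,230:550],(800,300))[:, :800]]))
E
```

```text
ee_pos: [569.1, -227.9, 108.1]
force: [4.2, -1.0, 5.1]
ee_pos: [544.4, -223.6, 107.7]
tcp_rot: [0.086, 0.996, -0.002, 0.025]
force: [1.2, -1.7, 3.9]
```

View pics/w3.png

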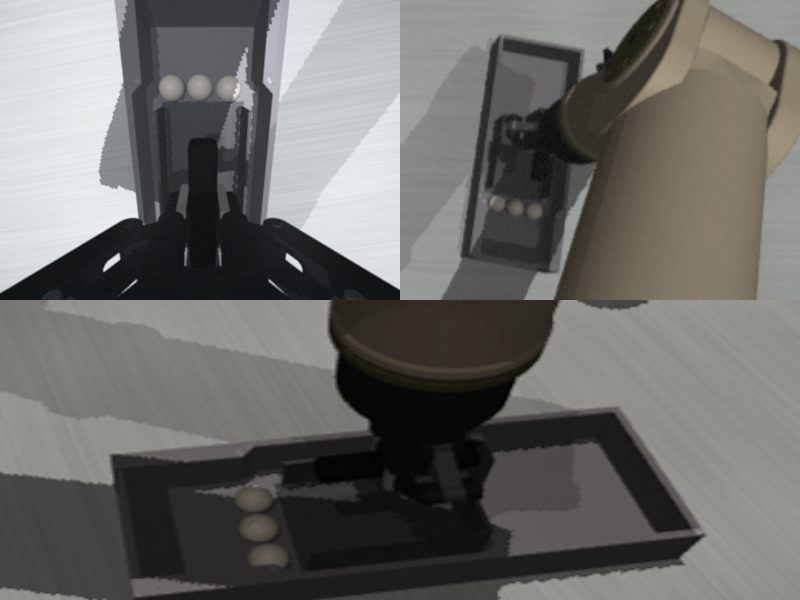

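All three balls lie in a row against the lip, at wrist crop (171–229, 87), and the scoop is centred in front of the narrow part. I'll push on to the wall.

```bash
python3 -m jog '[{"ax":0,"ay":0,"az":0,"dx":0.012,"dy":0,"dz":-0.0006,"hand":1},{"ax":0,"ay":0,"az":0,"dx":0.012,"dy":0,"dz":-0.0006,"hand":1},{"ax":0,"ay":0,"az":0,"dx":0.012,"dy":0,"dz":-0.0006,"hand":1},{"ax":0,"ay":0,"az":0,"dx":0.01,"dy":0,"dz":-0.0005,"hand":1},{"ax":0,"ay":0,"az":0,"dx":0.006,"dy":0,"dz":-0.0003,"hand":1}]' | grep -E "ee_pos|^force"
python3 -m jog '[{"ax":0,"ay":0,"az":0,"dx":0.005,"dy":0,"dz":-0.0002,"hand":1},{"ax":0,"ay":0,"az":0,"dx":0.003,"dy":0,"dz":-0.0001,"hand":1},{"ax":0,"ay":0,"az":0,"dx":0,"dy":0,"dz":0,"hand":1}]' | grep -E "ee_pos|^force|tcp"
python3 - <<'E'
from h import *
from workcell import ctrl
o=ctrl.get_obs(); c=ctrl.camera('wrist'); w=c['image'][...,::-1]; s=ctrl.camera('side')['image'][...,::-1]
cv2.imwrite('pics/w4.png',np.hstack([cv2.resize(w[0:400,140:520],(400,420)),cv2.resize(s[370:480,260:365],(400,420))]))
E
```

```text
ee_pos: [494.8, -215.0, 108.0]
force: [3.3, -0.8, 6.4]
ee_pos: [487.3, -213.7, 108.1]
tcp_rot: [0.086, 0.996, -0.002, 0.026]
force: [4.9, -1.0, 7.7]
```

View pics/w4.png

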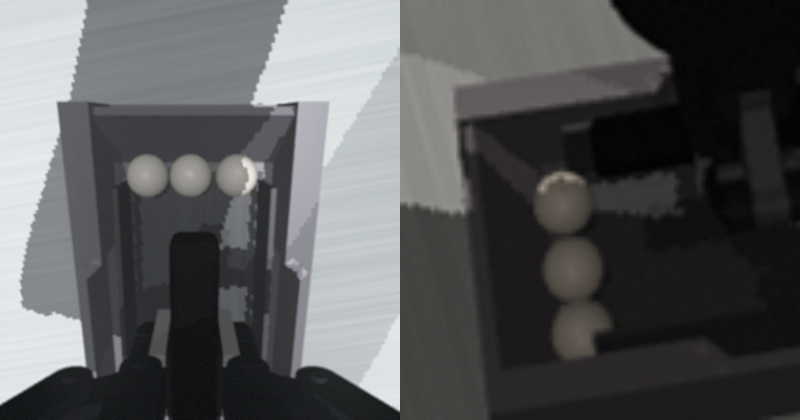

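The balls sit at the wall and lip, wrist crop (147–238, 175), all three between the scoop's side walls. I'll push the last few millimetres while watching the force.

```bash
python3 -m jog '[{"ax":0,"ay":0,"az":0,"dx":0.003,"dy":0,"dz":-0.0001,"hand":1},{"ax":0,"ay":0,"az":0,"dx":0,"dy":0,"dz":0,"hand":1}]' | grep -E "ee_pos|^force"
python3 -m jog '[{"ax":0,"ay":0,"az":0,"dx":0.003,"dy":0,"dz":-0.0001,"hand":1},{"ax":0,"ay":0,"az":0,"dx":0,"dy":0,"dz":0,"hand":1}]' | grep -E "ee_pos|^force"
python3 - <<'E'
from h import *
from workcell import ctrl
o=ctrl.get_obs(); c=ctrl.camera('wrist'); w=c['image'][...,::-1]; s=ctrl.camera('side')['image'][...,::-1]
cv2.imwrite('pics/w5.png',np.hstack([cv2.resize(w[0:400,140:520],(400,420)),cv2.resize(s[370:480,260:365],(400,420))]))
E
```

```text
ee_pos: [484.5, -213.2, 108.0]
force: [4.0, -1.0, 7.8]
ee_pos: [481.8, -212.8, 108.1]
force: [4.9, -0.9, 7.6]
```

View pics/w5.png

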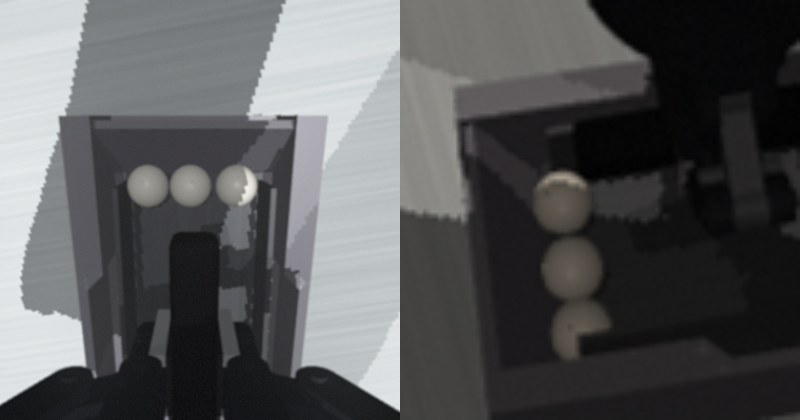

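The balls have moved about 20 mm inward relative to the lip, wrist crop row 186, so they are over it. I'll tilt back while following the leaning wall upwards.

```bash
python3 -m jog '[{"ax":0,"ay":0.05,"az":0,"dx":-0.001,"dy":0,"dz":-0.002,"hand":1},{"ax":0,"ay":0.08,"az":0,"dx":-0.005,"dy":0,"dz":-0.004,"hand":1},{"ax":0,"ay":0.08,"az":0,"dx":-0.006,"dy":0,"dz":-0.005,"hand":1},{"ax":0,"ay":0.08,"az":0,"dx":-0.006,"dy":0,"dz":-0.005,"hand":1},{"ax":0,"ay":0.08,"az":0,"dx":-0.006,"dy":0,"dz":-0.005,"hand":1}]' | grep -E "ee_pos|^force|tcp"
python3 -m jog '[{"ax":0,"ay":0.08,"az":0,"dx":-0.006,"dy":0,"dz":-0.005,"hand":1},{"ax":0,"ay":0,"az":0,"dx":0,"dy":0,"dz":0,"hand":1},{"ax":0,"ay":0,"az":0,"dx":0,"dy":0,"dz":0,"hand":1}]' | grep -E "ee_pos|^force|tcp"
python3 - <<'E'
from h import *
from workcell import ctrl
o=ctrl.get_obs(); c=ctrl.camera('wrist'); w=c['image'][...,::-1]; s=ctrl.camera('side')['image'][...,::-1]
cv2.imwrite('pics/w6.png',np.hstack([cv2.resize(w[0:400,140:520],(400,420)),cv2.resize(s[350:480,250:380],(400,420))]))
E
```

```text
ee_pos: [504.9, -216.3, 124.0]
tcp_rot: [0.085, 0.983, 0.014, -0.162]
force: [0.0, -0.8, -2.7]
ee_pos: [512.1, -218.3, 127.1]
tcp_rot: [0.084, 0.976, 0.017, -0.198]
force: [0.2, -0.7, -2.3]
```

View pics/w6.png

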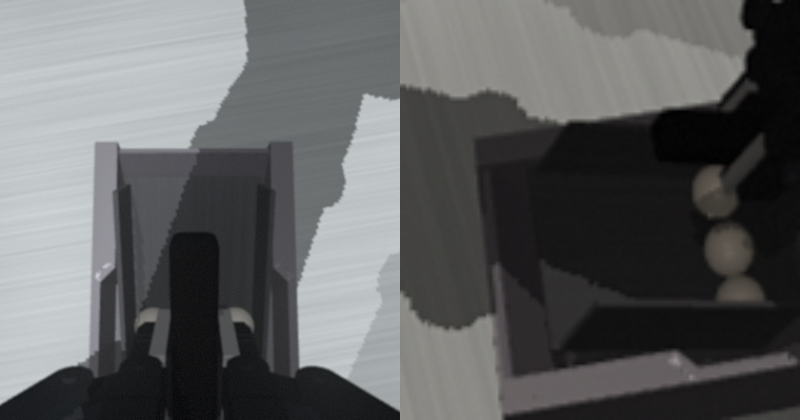

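All three balls are in the pan against its back wall, side crop (715–740, 190–290), with the mouth about 23° up. I'll lift and turn.

```bash
python3 -m jog '[{"ax":0,"ay":0,"az":0,"dx":0.007,"dy":0,"dz":-0.016,"hand":1},{"ax":0,"ay":0,"az":0,"dx":0.011,"dy":0,"dz":-0.025,"hand":1},{"ax":0,"ay":0,"az":0,"dx":0.011,"dy":0,"dz":-0.025,"hand":1},{"ax":0,"ay":0,"az":0,"dx":0.011,"dy":0,"dz":-0.025,"hand":1},{"ax":0,"ay":0,"az":0,"dx":0.005,"dy":0,"dz":-0.011,"hand":1}]' | grep -E "ee_pos|^force|tcp"
python3 -m jog '[{"ax":0.045,"ay":0,"az":-0.107,"dx":0,"dy":0,"dz":0,"hand":1},{"ax":0.045,"ay":0,"az":-0.107,"dx":0,"dy":0,"dz":0,"hand":1},{"ax":0.045,"ay":0,"az":-0.107,"dx":0,"dy":0,"dz":0,"hand":1},{"ax":0,"ay":0,"az":0,"dx":0,"dy":0,"dz":0,"hand":1}]' | grep -E "ee_pos|^force|tcp"
cat > st.py <<'E'
from h import *
from workcell import ctrl
import sys
np.set_printoptions(precision=3,suppress=True)
o=ctrl.get_obs(); R=Ro.from_quat(o['tcp_rot']).as_matrix()
print(round(o['t'],2),'q',o['joint_positions'],'F',o['force'],'mouth up deg',np.degrees(np.arcsin(R[2,0])),'roll',np.degrees(np.arcsin(R[2,1])),'az x',np.degrees(np.arctan2(R[1,0],R[0,0])))
print('tcp',o['ee_pos'],'lip',o['ee_pos']+R@[56,0,100])
if len(sys.argv)>3:
    d=np.array([float(a) for a in sys.argv[1:4]])-o['ee_pos']; print('tool shift to target',R.T@d,'len',np.linalg.norm(d))
E
python3 st.py 621 278 225
```

```text
ee_pos: [511.8, -218.4, 242.4]
tcp_rot: [0.084, 0.977, 0.017, -0.196]
force: [-0.2, -0.0, -3.3]
ee_pos: [511.6, -216.8, 239.6]
tcp_rot: [-0.087, 0.976, -0.017, -0.198]
force: [0.5, -0.4, -1.7]
12.2 q [-0.099  0.541  0.533  1.303 -0.047  1.7    2.166] F [ 0.493 -0.391 -1.716] mouth up deg 22.885492744860738 roll 0.07692119826718384 az x -169.7986890141938
tcp [ 511.615 -216.772  239.553] lip [ 422.538 -232.654  169.202]
tool shift to target [-185.571  467.668  -61.856] len 506.9283938662629
```

```bash
python3 -m jog '[{"ax":0,"ay":0,"az":0,"dx":-0.009,"dy":0.023,"dz":-0.003,"hand":1},{"ax":0,"ay":0,"az":0,"dx":-0.0165,"dy":0.0415,"dz":-0.0055,"hand":1},{"ax":0,"ay":0,"az":0,"dx":-0.0165,"dy":0.0415,"dz":-0.0055,"hand":1},{"ax":0,"ay":0,"az":0,"dx":-0.0165,"dy":0.0415,"dz":-0.0055,"hand":1},{"ax":0,"ay":0,"az":0,"dx":-0.0165,"dy":0.0415,"dz":-0.0055,"hand":1}]' | grep -E "ee_pos|^force|tcp"
python3 -m jog '[{"ax":0,"ay":0,"az":0,"dx":-0.0165,"dy":0.0415,"dz":-0.0055,"hand":1},{"ax":0,"ay":0,"az":0,"dx":-0.0165,"dy":0.0415,"dz":-0.0055,"hand":1},{"ax":0,"ay":0,"az":0,"dx":-0.0165,"dy":0.0415,"dz":-0.0055,"hand":1},{"ax":0,"ay":0,"az":0,"dx":-0.0165,"dy":0.0415,"dz":-0.0055,"hand":1},{"ax":0,"ay":0,"az":0,"dx":-0.0165,"dy":0.0415,"dz":-0.0055,"hand":1}]' | grep -E "ee_pos|^force|tcp"
python3 -m jog '[{"ax":0,"ay":0,"az":0,"dx":-0.0165,"dy":0.0415,"dz":-0.0055,"hand":1},{"ax":0,"ay":0,"az":0,"dx":-0.01,"dy":0.025,"dz":-0.003,"hand":1},{"ax":0,"ay":0,"az":0,"dx":0,"dy":0,"dz":0,"hand":1},{"ax":0,"ay":0,"az":0,"dx":0,"dy":0,"dz":0,"hand":1}]' | grep -E "ee_pos|^force|tcp"
python3 st.py 621 278 185
python3 - <<'E'
from h import *
from workcell import ctrl
np.set_printoptions(precision=1,suppress=True)
t=ctrl.camera('top');np.savez('top1.npz',**t); P=cloud(t); print('white px near jar/scoop')
o=ctrl.get_obs(); c=ctrl.camera('wrist'); P=wcloud(o,c)
q=P[(c['depth']>0)&(P[...,2]>68)&(P[...,2]<85)&(P[...,1]>185)&(P[...,1]<330)&(P[...,0]<580)]
print(cv2.minEnclosingCircle(q[:,:2].astype(np.float32)),len(q),q.min(0),q.max(0))
E
```

```text
ee_pos: [556.0, -17.1, 233.4]
tcp_rot: [-0.084, 0.976, -0.017, -0.198]
force: [0.2, -0.4, -3.0]
ee_pos: [605.2, 202.3, 226.6]
tcp_rot: [-0.084, 0.976, -0.017, -0.198]
force: [0.3, -0.3, -2.9]
ee_pos: [620.8, 270.5, 223.8]
tcp_rot: [-0.085, 0.976, -0.018, -0.198]
force: [0.1, -0.4, -3.5]
13.95 q [-0.552  0.876  0.367  0.751 -0.333  1.946  1.43 ] F [ 0.089 -0.365 -3.479] mouth up deg 22.955861157139353 roll -0.07346557947682421 az x -170.073145943705
tcp [620.786 270.495 223.826] lip [531.598 254.745 153.587]
tool shift to target [-16.529   7.405  35.154] len 39.545654968233826
white px near jar/scoop
((510.5387878417969, 260.47442626953125), 64.712890625) 2510 [446.8 195.9  68. ] [538.4 325.   76.4]
```

```bash
python3 -m jog '[{"ax":0,"ay":0,"az":0,"dx":-0.0093,"dy":0.0035,"dz":0.0177,"hand":1},{"ax":0,"ay":0,"az":0,"dx":-0.0093,"dy":0.0035,"dz":0.0177,"hand":1},{"ax":0,"ay":-0.17,"az":0,"dx":0.0157,"dy":0,"dz":-0.0034,"hand":1},{"ax":0,"ay":0,"az":0,"dx":0,"dy":0,"dz":0,"hand":1},{"ax":0,"ay":0,"az":0,"dx":0,"dy":0,"dz":0,"hand":1}]' | grep -E "^force|tcp"
python3 st.py
```

```text
tcp_rot: [-0.088, 0.989, -0.01, -0.116]
force: [-0.3, 0.5, -2.4]
14.68 q [-0.648  0.715  0.387  1.059 -0.285  1.642  1.441] F [-0.272  0.461 -2.445] mouth up deg 13.401159240872033 roll 0.07023330762240648 az x -169.83781899842776
tcp [609.967 277.952 194.211] lip [533.511 264.376 109.913]
```

```bash
python3 -m jog '[{"ax":0,"ay":-0.17,"az":0,"dx":0.0148,"dy":0,"dz":0.0047,"hand":1},{"ax":0,"ay":-0.17,"az":0,"dx":0.0173,"dy":0,"dz":-0.002,"hand":1},{"ax":0,"ay":-0.17,"az":0,"dx":0.0183,"dy":0,"dz":-0.002,"hand":1},{"ax":0,"ay":-0.17,"az":0,"dx":0.0205,"dy":0,"dz":0.0016,"hand":1},{"ax":0,"ay":-0.17,"az":0,"dx":0.0212,"dy":0,"dz":-0.0008,"hand":1}]' | grep -E "^force|tcp"
python3 -m jog '[{"ax":0,"ay":-0.17,"az":0,"dx":0.0189,"dy":0,"dz":-0.0064,"hand":1},{"ax":0,"ay":0,"az":0,"dx":0,"dy":0,"dz":0,"hand":1},{"ax":0,"ay":0,"az":0,"dx":0,"dy":0,"dz":0,"hand":1},{"ax":0,"ay":0,"az":0,"dx":0,"dy":0,"dz":0,"hand":1}]' | grep -E "^force|tcp"
python3 st.py
python3 - <<'E'
from h import *
from workcell import ctrl
np.set_printoptions(precision=1,suppress=True)
for n in ('side','top'):
    t=ctrl.camera(n); np.savez(n+'2.npz',**t); P=cloud(t); g=t['image'].min(-1)
    m=((g>95)&(t['depth']>0)&(np.hypot(P[...,0]-509,P[...,1]-258)<70)&(P[...,2]>5)&(P[...,2]<120)).astype(np.uint8)
    k,l,s,ce=cv2.connectedComponentsWithStats(m)
    for i in range(1,k):
        if s[i,4]>8: print(n,s[i,4],ce[i],np.median(P[l==i],0))
E
```

```text
tcp_rot: [-0.079, 0.957, 0.018, 0.28]
force: [1.8, -2.5, -1.6]
tcp_rot: [-0.073, 0.945, 0.011, 0.32]
force: [-7.1, 4.1, 3.4]
15.8 q [-1.158 -0.001  0.46   2.157  0.718  0.534  0.483] F [-7.082  4.128  3.367] mouth up deg -37.27904555031813 roll -1.4418133121290497 az x -170.5397708538267
tcp [524.788 252.395 182.054] lip [541.071 251.903  68.606]
```

Run:
```python
from h import *
from workcell import ctrl
a=np.load('side2.npz')['image'][130:280,200:360,::-1]; b=np.load('top2.npz')['image'][170:320,150:350,::-1]
w=ctrl.camera('wrist')['image'][...,::-1]
cv2.imwrite('pics/d.png',np.vstack([np.hstack([cv2.resize(a,(400,300)),cv2.resize(b,(400,300))]),np.hstack([cv2.resize(w,(400,300)),np.zeros((300,400,3),np.uint8)])]))
```

```text
(no output)
```

View pics/d.png

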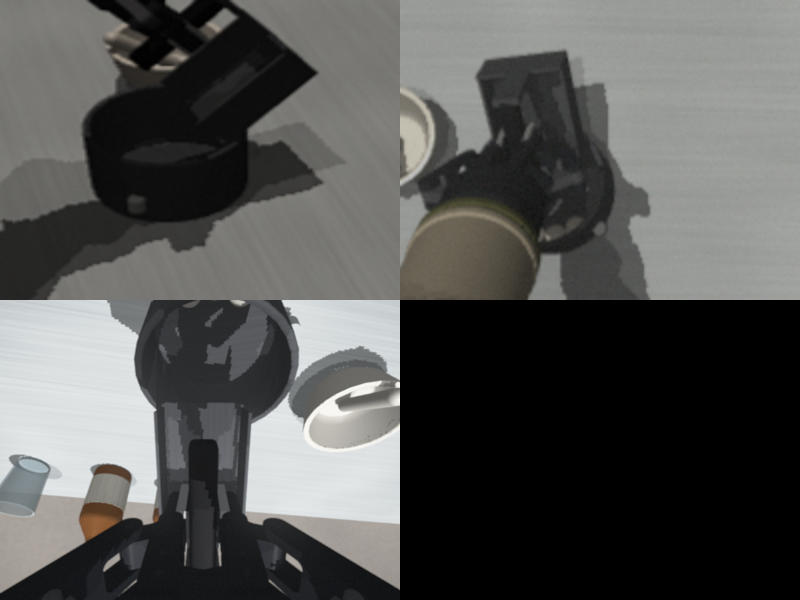

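The top crop shows balls in the jar at (548,232) and (575,225). The wrist crop shows two at (210,302) and (237,302), and the pan looks empty. I'll raise straight up, then level out and count.

```bash
python3 -m jog '[{"ax":0,"ay":0,"az":0,"dx":-0.012,"dy":0,"dz":-0.016,"hand":1},{"ax":0,"ay":0,"az":0,"dx":-0.018,"dy":0,"dz":-0.024,"hand":1},{"ax":0,"ay":0,"az":0,"dx":-0.018,"dy":0,"dz":-0.024,"hand":1},{"ax":0,"ay":0,"az":0,"dx":0,"dy":0,"dz":0,"hand":1}]' | grep -E "^force|tcp"
python3 st.py
python3 - <<'E'
from h import *
from workcell import ctrl
np.set_printoptions(precision=1,suppress=True)
def find(n,c,P):
    g=c['image'].min(-1); r=np.hypot(P[...,0]-509,P[...,1]-258)
    m=((g>60)&(c['depth']>0)&(r<58)&(P[...,2]>12)&(P[...,2]<60)).astype(np.uint8)
    k,l,s,ce=cv2.connectedComponentsWithStats(m)
    for i in range(1,k):
        if s[i,4]>8: print(n,s[i,4],ce[i],np.median(P[l==i],0),np.median(c['image'][l==i],0))
o=ctrl.get_obs(); c=ctrl.camera('wrist'); find('wrist',c,wcloud(o,c))
for n in ('side','top'):
    t=ctrl.camera(n); find(n,t,cloud(t))
E
```

```text
tcp_rot: [-0.072, 0.944, 0.011, 0.32]
force: [0.9, 0.2, -2.3]
16.45 q [-1.178 -0.11   0.446  2.049  0.628  0.73   0.624] F [ 0.876  0.248 -2.32 ] mouth up deg -37.365007231152795 roll -1.4055527231331004 az x -170.71640678516107
tcp [524.997 252.802 263.589] lip [541.435 252.362 150.162]
top 170 [223.5 285.2] [466.1 256.5  26.5] [110. 107.  98.]
```

```bash
python3 -m jog '[{"ax":-0.006,"ay":0.163,"az":0,"dx":0,"dy":0,"dz":0,"hand":1},{"ax":-0.006,"ay":0.163,"az":0,"dx":0,"dy":0,"dz":0,"hand":1},{"ax":-0.006,"ay":0.163,"az":0,"dx":0,"dy":0,"dz":0,"hand":1},{"ax":-0.006,"ay":0.163,"az":0,"dx":0,"dy":0,"dz":0,"hand":1},{"ax":0,"ay":0,"az":0,"dx":0,"dy":0,"dz":0,"hand":1}]' | grep -E "^force|tcp"
python3 -m jog '[{"ax":0,"ay":0,"az":0,"dx":-0.002,"dy":-0.05,"dz":0,"hand":1},{"ax":0,"ay":0,"az":0,"dx":-0.002,"dy":-0.05,"dz":0,"hand":1},{"ax":0,"ay":0,"az":0,"dx":-0.002,"dy":-0.05,"dz":0,"hand":1},{"ax":0,"ay":0,"az":0,"dx":-0.002,"dy":-0.05,"dz":0,"hand":1},{"ax":0,"ay":0,"az":0,"dx":0,"dy":0,"dz":0,"hand":1}]' | grep -E "^force|tcp"
python3 st.py
python3 - <<'E'
from h import *
from workcell import ctrl
np.set_printoptions(precision=1,suppress=True)
for n in ('side','top'):
    c=ctrl.camera(n); np.savez(n+'3.npz',**c); P=cloud(c); g=c['image'].min(-1); r=np.hypot(P[...,0]-509,P[...,1]-258)
    m=((g>70)&(r<62)&(P[...,2]>10)&(P[...,2]<65)); h=P[(r<58)&(P[...,2]>14)&(P[...,2]<45)]
    k,l,s,ce=cv2.connectedComponentsWithStats(m.astype(np.uint8))
    for i in range(1,k):
        if s[i,4]>8: print(n,s[i],ce[i],P[l==i].min(0),P[l==i].max(0))
c=np.load('top3.npz'); print(c['image'].min(-1)[276:298,200:250:1][:, ::2])
E
```

```text
tcp_rot: [-0.075, 0.997, -0.007, -0.003]
force: [0.8, -0.1, -2.4]
tcp_rot: [-0.072, 0.997, -0.005, 0.001]
force: [-0.2, -0.0, -2.4]
17.85 q [-0.752  0.29   0.756  1.556 -0.193  1.373  1.735] F [-0.163 -0.04  -2.382] mouth up deg -0.04750340201677493 roll -0.5243018017698263 az x -171.75632345200816
tcp [560.861  49.308 260.876] lip [505.653  40.384 160.834]
top [211 278  30  13 182] [224.3 285. ] [455.9 222.3  10.2] [483.  281.3  32.6]
[[ 44  46  70  77  79  77  73  75  75  76  76  74  72  72  74  73  73  74
   75  76  70  76  66  74  39]
 [ 42  41  69  74  77  71  74  75  74  74  79  72  73  77  76  73  73  74
   69  70  68  73  71  67  27]
 [ 38  41  58  76  72  76  75  78  75  76  75  76  75  75  72  77  74  71
   83  89  68  70  70  51  30]
 [ 38  37  36  71  76  75  77  76  78  75  74  76  77  77  70  73  73  86
  113 117  93  68  72  44  35]
 [ 31  36  38  65  75  75  77  75  74  72  73  75  70  71  77  73  74 116
  134 130 106  74  61  31  27]
 [ 35  38  36  56  70  73  75  76  82  78  62  74  73  78  71  70  73 130
  145 142  89  73  40  35  35]
 [ 33  37  40  36  70  71  74 
[... 950 characters left out ...]
66  69  63  66  75  71  66  52  33  33
   36  35  37  41  79 134 140]
 [142 144 145 117  77  63  72  69  73  72  72  70  66  62  46  35  30  32
   37  36  44  66 111 138 140]
 [139 142 143 143 111  91  59  64  63  65  66  59  50  34  36  34  33  33
   34  44  68 110 137 140 138]
 [141 142 140 139 142 131  87  52  41  39  38  38  39  35  35  38  36  32
   44 101 111 140 139 136 138]
 [142 143 147 144 146 139 131 110  85  50  38  45  38  35  34  34  41  74
  100 136 140 139 139 140 138]
 [141 142 142 146 143 140 143 140 131 107  80  64  62  61  61  95 101 121
  140 139 136 139 137 138 138]
 [143 145 142 142 142 142 145 144 143 141 128 114 114 113 113 135 137 138
  134 137 138 138 138 137 140]]
```

The pixel grid shows three separate bright balls inside the jar, so all three were transferred. Now I'll set the scoop down.

```bash
python3 -m jog '[{"ax":-0.009,"ay":0,"az":0,"dx":0,"dy":0,"dz":0.05,"hand":1},{"ax":0,"ay":0,"az":0,"dx":0,"dy":0,"dz":0.05,"hand":1},{"ax":0,"ay":0,"az":0,"dx":0,"dy":0,"dz":0.04,"hand":1},{"ax":0,"ay":0,"az":0,"dx":0,"dy":0,"dz":0.01,"hand":1},{"ax":0,"ay":0,"az":0,"dx":0,"dy":0,"dz":0,"hand":1}]' | grep -E "^force|ee_pos|tcp"
python3 -m jog '[{"ax":0,"ay":0,"az":0,"dx":0,"dy":0,"dz":0.002,"hand":1},{"ax":0,"ay":0,"az":0,"dx":0,"dy":0,"dz":0,"hand":1}]' | grep -E "^force|ee_pos"
python3 -m jog '[{"ax":0,"ay":0,"az":0,"dx":0,"dy":0,"dz":0.001,"hand":1},{"ax":0,"ay":0,"az":0,"dx":0,"dy":0,"dz":0,"hand":1}]' | grep -E "^force|ee_pos"
python3 st.py
```

```text
ee_pos: [560.5, 56.4, 110.8]
tcp_rot: [-0.077, 0.997, 0.001, -0.001]
force: [0.3, -0.2, -1.7]
ee_pos: [561.3, 55.6, 109.7]
force: [-0.2, 0.7, -1.7]
ee_pos: [560.6, 55.3, 107.6]
force: [0.2, 0.1, -2.0]
19.07 q [-0.699  0.434  0.696  1.75  -0.314  1.074  1.827] F [ 0.154  0.088 -1.981] mouth up deg 0.14287990351102986 roll 0.14477724427634356 az x -171.22941623087362
tcp [560.56   55.348 107.648] lip [504.93   47.021   7.788]
```

```bash
python3 -m jog '[{"ax":0,"ay":0,"az":0,"dx":0,"dy":0,"dz":0.003,"hand":1},{"ax":0,"ay":0,"az":0,"dx":0,"dy":0,"dz":0.001,"hand":1},{"ax":0,"ay":0,"az":0,"dx":0,"dy":0,"dz":0,"hand":1}]' | grep -E "^force|ee_pos"
python3 -m jog '[{"ax":0,"ay":0,"az":0,"dx":0,"dy":0,"dz":0.001,"hand":1},{"ax":0,"ay":0,"az":0,"dx":0,"dy":0,"dz":0,"hand":1}]' | grep -E "^force|ee_pos"
python3 -m jog '[{"ax":0,"ay":0,"az":0,"dx":0,"dy":0,"dz":0.001,"hand":1},{"ax":0,"ay":0,"az":0,"dx":0,"dy":0,"dz":0,"hand":1}]' | grep -E "^force|ee_pos"
```

```text
ee_pos: [560.3, 55.4, 103.2]
force: [0.4, -0.1, -2.8]
ee_pos: [560.4, 55.4, 102.3]
force: [0.6, -0.4, -2.2]
ee_pos: [560.4, 55.4, 101.3]
force: [-0.3, 0.3, -2.2]
```

```bash
python3 -m jog '[{"ax":0,"ay":0,"az":0,"dx":0,"dy":0,"dz":0.0007,"hand":1},{"ax":0,"ay":0,"az":0,"dx":0,"dy":0,"dz":0,"hand":1}]' | grep -E "^force|ee_pos"
python3 -m jog '[{"ax":0,"ay":0,"az":0,"dx":0,"dy":0,"dz":0.0007,"hand":1},{"ax":0,"ay":0,"az":0,"dx":0,"dy":0,"dz":0,"hand":1}]' | grep -E "^force|ee_pos"
```

```text
ee_pos: [560.7, 55.3, 100.9]
force: [0.2, -0.4, -0.7]
ee_pos: [561.0, 55.2, 100.6]
force: [1.9, -0.8, 5.0]
```

Contact. I'll release, wait, and go straight up.

```bash
python3 -m jog '[{"ax":0,"ay":0,"az":0,"dx":0,"dy":0,"dz":0,"hand":0},{"ax":0,"ay":0,"az":0,"dx":0,"dy":0,"dz":0,"hand":0},{"ax":0,"ay":0,"az":0,"dx":0,"dy":0,"dz":0,"hand":0},{"ax":0,"ay":0,"az":0,"dx":0,"dy":0,"dz":0,"hand":0},{"ax":0,"ay":0,"az":0,"dx":0,"dy":0,"dz":0,"hand":0}]' | grep -E "^force|ee_pos|grip"
python3 -m jog '[{"ax":0,"ay":0,"az":0,"dx":0,"dy":0,"dz":0,"hand":0},{"ax":0,"ay":0,"az":0,"dx":0,"dy":0,"dz":-0.03,"hand":0},{"ax":0,"ay":0,"az":0,"dx":0,"dy":0,"dz":-0.05,"hand":0},{"ax":0,"ay":0,"az":0,"dx":0,"dy":0,"dz":-0.05,"hand":0},{"ax":0,"ay":0,"az":0,"dx":0,"dy":0,"dz":0,"hand":0}]'
python3 - <<'E'
from h import *
from workcell import ctrl
np.set_printoptions(precision=1,suppress=True)
o=ctrl.get_obs(); c=ctrl.camera('wrist'); P=wcloud(o,c); m=c['depth']>0
q=P[m&(P[...,2]>98)&(P[...,2]<118)&(np.hypot(P[...,0]-561,P[...,1]-55)<70)]
print(o['t'],'bar',cv2.minAreaRect(q[:,:2].astype(np.float32)),np.percentile(q[:,2],[5,50,95]))
A=np.c_[q[:,:2]-q[:,:2].mean(0),np.ones(len(q))]; print('slope',np.linalg.lstsq(A,q[:,2],rcond=None)[0][:2])
c=ctrl.camera('top'); print('jar balls px',c['image'].min(-1)[276:292,208:242].max(0))
E
```

```text
ee_pos: [560.4, 55.4, 100.0]
force: [-0.3, 0.9, 0.2]
grip_width: 85.4
t: 21.7
ee_pos: [563.1, 54.8, 234.3]
tcp_rot: [-0.076, 0.997, 0.002, 0.002]
force: [0.9, 0.3, -1.8]
grip_width: 85.6
grasp_force: 0.0
21.7 bar ((563.0005493164062, 58.006282806396484), (87.99213409423828, 21.506019592285156), 8.73323917388916) [104.6 106.9 108.1]
slope [ 0. -0.]
jar balls px [ 76  78  75  78 121 141 150 161 170 157 142 129 113  92  85 120 136 144
 147 147 143 123 114  99  78 122 140 148 163 152 143 126 105  77]
```

The scoop stands flat with its bar level at 107 mm, the same as at the start. All three balls are in the jar and the gripper is clear, so I'm handing in.

```bash
python3 -c "
from workcell import ctrl
print(ctrl.sign_off())"
```

```text
the job is handed in; nothing more can be done
None
```

All three grinding balls are in the milling jar, the scoop is set down flat and right way up and released, and the job was handed in at about 22 s; no verdict came back.

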